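# Slide a clean filter cassette under the spring clips of a bench dust extractor

## Task

Fit the clean blue filter to the dust-extraction box: lay it on the box's steel top and slide it between the guides, yellow bar first, so that both spring clips ride up over the bar and snap down behind it and the filter sits fully home against the stop, then let go. Feel your way and never force it, the filter plate is brittle; leave the clogged filter and the other things on the bench where they are.

Things in the scene. Friction and masses are not known exactly. Their poses are not given: they have to be found in the camera images.
- unit: White dust-extraction box fixed on the bench, 280 (x) x 230 (y) x 70 mm high. Origin: centre of its underside; +x: the way the filter slides in; z up. Its flat steel top (the seat, 70 mm above the bench) is free from the front edge (x = -140 mm) to the guides.
- seat_stop (a point): Point on the box: foot of the stop's face, middle of the track, at seat height (x = +85, y = 0, z = +70 mm in the box's frame); axes as the box's.
- guide_mouth (a point): Point on the box: seat height, middle of the track, where its two aluminium side guides begin to be straight (x = +10 mm). From here to the stop they stand 114 mm apart inside, 14 mm high above the seat; in front of it they flare outwards by 15 degrees over 40 mm (mouth about 135 mm wide).
- filter: Clean filter cassette, loose, 0.24 to 0.43 kg: black plate 140 (x) x 110 (y) x 5 mm with a BLUE face; along its leading end (+x) a yellow bar, 20 mm wide in x, stands up to 10 mm above the underside. Origin: centre of the underside. Brittle: over 45 N of contact force in all on the box (stop, guides, clips, seat) cracks it.
- filter_front (a point): Point on the clean filter: middle of its leading edge, at the underside (x = +70 mm of the filter). Fully home, it meets point seat_stop.
- filter_tab (a point): Point on the clean filter, in its yellow upright pull tab: on the tab's centre plane, 26 mm above the filter's underside, x = -42 mm; axes as the filter's. The tab is 12 mm thick (x), 44 mm wide (y), its top 37 mm above the underside; grip it across the 12 mm.
- clip_left_nose (a point): Point on the box below the left (+y) clip's nose: 27 mm before the stop, y = +30 mm, 3 mm above the seat. The clip is a 14 mm wide sprung steel leaf, hinged 40 mm behind the stop, reaching 54 mm in front of it; its upturned tip (13 mm above the seat) leads the bar under the nose. Each clip presses with about 2 N; riding under both takes 7 to 16 N of push.
- clip_left (a joint): Angle of the left (+y) sprung clip, rad; grows as it lifts: 0 with no filter, about 0.105 riding on the yellow bar, about 0.03 snapped down on the filter's face behind the bar. It drops when the filter is 7 to 3 mm short of the stop; from there to the stop it takes 3 to 8 N to slide on.
- clip_right (a joint): Angle of the right (-y) sprung clip (its nose at y = -30 mm), rad; the same as the left one.
- used_filter: Clogged filter cassette, loose: same shape as the clean one, its face caked with white plaster instead of blue. Leave it. Origin: centre of its underside.
- jar: White plastic jar with red cap, 60 mm across, 75 mm high. Leave it. Origin: centre of its underside.
- rasp: Plaster rasp lying flat, 270 mm long along its x, wooden handle at -x, about 24 mm thick. Leave it. Origin: on the bench, near its middle.
- cup: Green plastic cup, 76 mm across, 85 mm high. Leave it. Origin: centre of its underside.
- stop: Aluminium stop bar, fixed on the box across the far end of the track, 12 mm high, its face at x = +85 mm of the box. Origin: foot of its face, middle of the track, at seat height. The filter's leading edge must come to rest against it; more than 20 N on it chips the filter.
Mind the look-alikes: they are no part of the job. What is shaped like the filter but purple or turquoise is not meant.

How it is judged:
On the way:
1. both clips ride up on the yellow bar together (value of joint each of clip_left, clip_right above 0.08 rad), for 0.05 s.
At the end, for the whole second after the job is handed in: The clean filter lies flat on the seat (within 2 mm and 0.03 rad) between the guides (within 4 mm of the track's middle), its leading edge within 1.5 mm of the stop, both clips snapped down on its face behind the yellow bar (clip angles 0.01 to 0.06 rad), at rest (x of filter_front in the frame of seat_stop between -0.0015 and 0.002 m and y of filter_front in the frame of seat_stop between -0.004 and 0.004 m and z of filter_front in the frame of seat_stop between -0.002 and 0.002 m and angle between the z axis of filter and the z axis of unit, either way round below 0.03 rad and value of joint clip_left between 0.01 and 0.06 rad and value of joint clip_right between 0.01 and 0.06 rad and linear speed of filter below 0.01 m/s); the robot touches nothing.
It fails at once if the filter plate is forced: more than 45 N in all between it and the box (contact force between filter and unit above 45 N).
It fails at once if the filter is rammed into the stop: more than 20 N on the stop (contact force between filter and stop above 20 N).
It fails at once if a clip is bent up beyond 0.3 rad (value of joint any of clip_left, clip_right above 0.3 rad).
It fails at once if the clogged filter or another thing on the bench is moved by more than 30 mm (distance of any of used_filter, jar, rasp, cup from where it was at the start of the episode above 0.03 m).
It also fails if it takes over 67 s, if anything falls off the work surface, if the arm or the gripper's body presses on something with over 40 N, if the wrist force passes 120 N, or if a joint passes its speed limit or range.

## Robot

A 6-joint arm with a two-finger parallel gripper is mounted at the origin on the work surface. World frame = base frame: x ahead of the robot, y to its left, z up, the work surface at z = 0. Lengths are in m, angles in rad, forces in N, time in s.
With the tool pointing down it reaches from about 0.275 to 1 m from the base axis. Payload 8.4 kg.
Tool frame: the origin (TCP) lies between the finger pads; the fingertips stand 19 mm ahead of it and the grasp point (between the pads) is the TCP; z points along the fingers, y is the line along which they close (so a half turn about z gives the same grasp; the last joint's range is limited). The gripper opens to 85 mm and grips with 20 to 120 N. Pads are 22 mm wide; open, the fingers measure 114 mm over their backs; the gripper's body (76 mm by 85 mm) begins 54 mm behind the grasp point. The pads swing forward as they close: fully open they stand 13 mm farther back than shut.
Start: joints at [-1.127, 0.353, 1.633, -0, 1.155, -0.002], TCP at [0.269, -0.564, 0.212] pointing down, gripper open.
Joint ranges: [-2.63, 2.63], [-0.92, 2.1], [0.06, 2.66], [-1.3, 4.44], [0, 2.69], [-3.02, 3.02]. Speed limits (rad/s): [2.22, 2.22, 2.79, 3.14, 3.14, 3.14].

## Interface

Orientations are given as a rotation vector (axis times angle).
In Python, from rig import arm gives the robot as it stands. The module is installed in compiled form; this text tells all that it offers.
- The arm moves only by the tool apply_moves, never from a script. Its arguments are lists of equal length, an entry for each row: "delta_rot": the turn, a rotation vector about the world's x, y, z in rad, a list of three; "travel": the shift along the world's x, y, z in cm, a list of three; "jaw": the closure, from 0 (fully open) to 1 (shut). In form: {"delta_rot": [[ax, ay, az], ...], "travel": [[dx, dy, dz], ...], "jaw": [jaw, ...]}. A call has 1 to 12 rows; each row shifts and turns the commanded pose from where the row before left it; what a row does not reach is not made up. A row lasts 1/8 s, in which the tool goes at most 62.5 mm and 10.7 degrees, less where a joint would pass 70% of its speed; a pose out of reach is approached as far as the arm can. A call is refused whole if a number of a shift passes 6.25 or a number of a turn 0.188, either way. A call with a gripper value outside its range is refused whole. The fingers move at their own pace and stop on an object; "force" is the grip in N (left out, the last holds). Time passes only in rows, so rows that do not move let the fingers close. It gives the time, the measured TCP pose, the force, the opening and the grip force at its end, in the units of the state.
- arm.get_obs(): the state, without advancing time (a new reading comes with each control period).
- arm.snapshot(name): name is "scene" or "top"; returns a dict with "color" (420x560x3 uint8, blue, green, red), "fx", "fy", "cx", "cy" (pixels), "position" and "rotation" of the camera in the world. Camera axes: x right, y down, z forward; pixel columns grow to the right and rows downward; lengths in m; the calibration is good to about 2 mm. A picture is of the moment at which its call begins. There is no depth.
- arm.hand_in(): hands the job in; it is judged then, once.
The state is a dict: "t": time; "joint_pos": joint angles; "joint_vel": joint speeds; "effort": joint torques, N m; "ee_pos": TCP position; "ee_rot": TCP orientation; "force": force on the tool from outside, world axes, zero at the start; "ft_torque": the same for the moment, N m; "finger_gap": opening from 0.0 (shut) to 1.0 (fully open); "grip_force": force on a finger pad.
Only numpy, scipy, OpenCV 4.12 (cv2) and the standard library are available. Lean on these libraries where they do the work, as an engineer would, in place of code of your own. Each camera call takes 0.05 s, during which the arm holds its last target. There are 200 camera calls.

## Working session

There is one attempt and no reset: what is moved stays moved. The work goes in short steps, Python scripts to look and compute and a tool call to move; the robot and the scene stay as the last step left them, time stands still between calls to the robot, and variables do not carry over. Pictures are saved under pics/ and viewed, at most 11 in all, crops included, and the job is handed in when it is done.

Besides the shell and the picture viewer there is one more tool, called after ">>>" by a JSON object that holds its "name" and its "arguments", one argument or row to a line. apply_moves: Moves the arm, as the interface text tells. Its arguments: {"type":"object","properties":{"delta_rot":{"type":"array"},"travel":{"type":"array"},"jaw":{"type":"array"},"force":{"type":"number"}},"required":["delta_rot","travel","jaw"]}

```bash
mkdir -p pics; python3 - <<'E'
from rig import arm
import cv2,numpy as np,pickle
d={}
for n in("scene","top"):
    s=arm.snapshot(n); d[n]=s; cv2.imwrite(f"pics/{n}0.png",s["color"]); print(n,s["fx"],s["fy"],s["cx"],s["cy"],np.round(s["position"],3),np.round(s["rotation"],3).tolist())
pickle.dump(d,open("snap0.pkl","wb"))
o=arm.get_obs(); print(o)
E
```

```text
scene 458.510370428829 458.510370428829 278.7922991046926 210.14953733278418 [ 1.548 -0.208  0.951] [-1.85, -1.469, 0.69]
top 403.44531727190036 403.44531727190036 279.2312372659063 220.31261657988165 [0.383 0.043 1.196] [-2.198, 2.14, -0.096]
{'t': 0.1, 'joint_pos': array([-1.12736953e+00,  3.53601143e-01,  1.63406416e+00, -1.79946063e-05,
        1.15522049e+00, -2.42704580e-03]), 'joint_vel': array([ 0.00059893, -0.00049755, -0.00290213, -0.00141988,  0.00108335,
        0.00090007]), 'effort': array([ 5.33695857e-04, -6.06357837e+01, -3.42822182e+01, -5.85810108e-05,
        4.03127895e-03,  1.48646228e-05]), 'ee_pos': array([ 0.26929851, -0.56349342,  0.211721  ]), 'ee_rot': array([-3.06262282e+00, -6.94292155e-01,  4.69307706e-04]), 'force': array([-0.23158273, -0.04194166,  0.27451963]), 'ft_torque': array([-0.01367367, -0.02535076,  0.02587986]), 'grip_force': 0.0, 'finger_gap': 0.9974171571297504}
```

View pics/scene0.png

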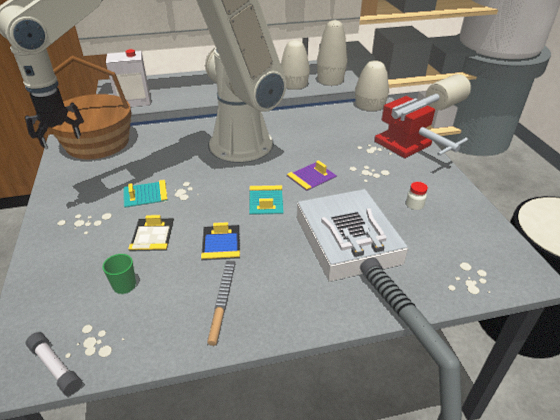

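View pics/top0.png

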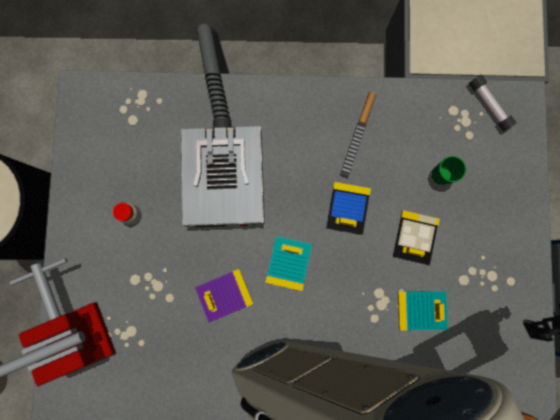

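Candidates: the blue-faced one at scene (221,241) / top (350,208) is the clean filter. The others are the clogged white one at top (417,237), turquoise at top (290,263) and (423,311), and purple at top (224,295). The box is at top (222,175). I'm checking the choice in a close crop.

```bash
python3 - <<'E'
import cv2,numpy as np,pickle
d=pickle.load(open("snap0.pkl","rb"))
t=d["top"]["color"];s=d["scene"]["color"]
a=cv2.resize(t[175:240,318:383],None,fx=6,fy=6,interpolation=cv2.INTER_CUBIC)  #390
b=cv2.resize(t[115:235,170:275],(341,390),interpolation=cv2.INTER_CUBIC)
cv2.imwrite("pics/crop1.png",np.hstack([a,b]))
E
```

```text
(no output)
```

View pics/crop1.png

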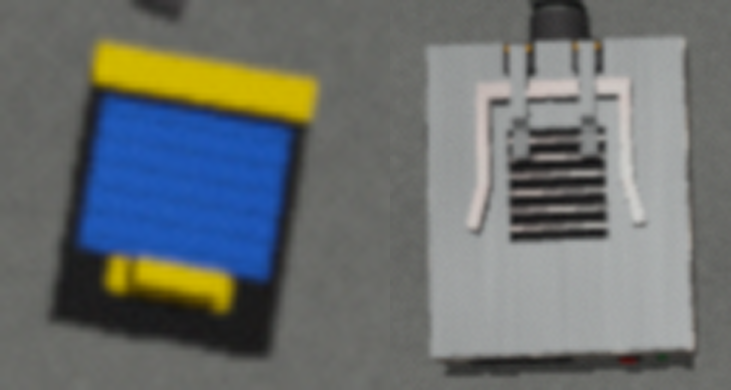

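The crop confirms the choice: blue face, yellow bar at the top (crop y≈80, towards +x) and pull tab at crop (170,285). The box's front edge is at the bottom of its crop and the clips are at the top, so it slides in along world +x. Next I fit both poses by rendering the known shapes against the colour masks.

```bash
cat > vis.py <<'E'
import cv2,numpy as np
from scipy.optimize import minimize
from scipy.spatial.transform import Rotation as R
def project(s,P):
    rot=np.asarray(s["rotation"]); M=(R.from_rotvec(rot) if rot.ndim==1 else R.from_matrix(rot)).as_matrix()
    q=(np.atleast_2d(P)-s["position"])@M
    return np.c_[s["fx"]*q[:,0]/q[:,2]+s["cx"],s["fy"]*q[:,1]/q[:,2]+s["cy"]]
def ray(s,uv,z):
    rot=np.asarray(s["rotation"]); M=(R.from_rotvec(rot) if rot.ndim==1 else R.from_matrix(rot)).as_matrix()
    d=M@[(uv[0]-s["cx"])/s["fx"],(uv[1]-s["cy"])/s["fy"],1]
    return s["position"]+d*(z-s["position"][2])/d[2]
def box(x0,x1,y0,y1,z0,z1): return np.array([[x,y,z] for x in(x0,x1) for y in(y0,y1) for z in(z0,z1)])
def place(p,P,z=0):
    c,s=np.cos(p[2]),np.sin(p[2]); return P@np.array([[c,s,0],[-s,c,0],[0,0,1]])+[p[0],p[1],z]
def render(s,p,parts,roi,z=0,k=8):
    u0,v0,u1,v1=roi; im=np.zeros(((v1-v0)*k,(u1-u0)*k),np.float32)
    for P in parts:
        q=(project(s,place(p,P,z))+.5-[u0,v0])*k-.5
        h=cv2.convexHull((q*16).astype(np.int32)); cv2.fillConvexPoly(im,h,1.,shift=4)
    return cv2.GaussianBlur(cv2.resize(im,(u1-u0,v1-v0),interpolation=cv2.INTER_AREA),(0,0),.6)
def yellow(s,roi):
    u0,v0,u1,v1=roi; c=s["color"][v0:v1,u0:u1].astype(np.float32)
    return np.clip((np.minimum(c[...,1],c[...,2])-c[...,0])/130,0,1)
def fit(views,p0,parts,z=0):
    f=lambda p:sum(((render(s,p,parts,roi,z)-m)**2*w).sum() for s,roi,m,w in views)
    p0=np.array(p0,float); sx=np.vstack([p0,p0+[.01,0,0],p0+[0,.01,0],p0+[0,0,.08]])
    r=minimize(f,p0,method="Nelder-Mead",options=dict(initial_simplex=sx,xatol=1e-5,fatol=1e-3,maxiter=300)); return r.x,r.fun
FILT=[box(.05,.07,-.055,.055,0,.010),box(-.048,-.036,-.022,.022,.005,.037)]
E
python3 - <<'E'
from vis import *
import pickle
d=pickle.load(open("snap0.pkl","rb")); T,S=d["top"],d["scene"]
rt=(318,170,383,240); rs=(190,210,255,270)
g=ray(T,(350,208),0); print("guess",g)
vt=(T,rt,yellow(T,rt),1);vs=(S,rs,yellow(S,rs),1)
for v in([vt],[vs],[vt,vs]): print("filter",*fit(v,[g[0],g[1],-.15],FILT))
ru=(170,110,276,240)
c=T["color"][ru[1]:ru[3],ru[0]:ru[2]].astype(np.float32).mean(2)
m=np.clip((c-105)/50,0,1); w=np.ones_like(m)
w[22:118,18:88]=0; w[:20,25:70]=0   # guides, grille, hose ignored
gu=ray(T,(222,175),.07); print("guess",gu, np.unique(m.round(1),return_counts=True)[1])
pu,e=fit([(T,ru,m,w)],[gu[0],gu[1],0],[box(-.14,.14,-.115,.115,.07,.07)]); print("unit",pu,e)
# overlays
def draw(s,im,P,k,o): cv2.polylines(im,[np.round((project(s,P)+.5-o)*k).astype(np.int32)],True,(0,0,255),1)
out=[]
for s,r in((T,(165,105,385,245)),(S,(190,180,410,280))):
    k=3.5; im=cv2.resize(s["color"][r[1]:r[3],r[0]:r[2]],None,fx=k,fy=k,interpolation=cv2.INTER_CUBIC); o=np.array(r[:2])
    pf,_=fit([vt,vs],[g[0],g[1],-.15],FILT)
    sq=lambda a,b,c,d,z:np.array([[a,c,z],[a,d,z],[b,d,z],[b,c,z]])
    draw(s,im,place(pf,sq(.05,.07,-.055,.055,.01)),k,o);draw(s,im,place(pf,sq(-.07,.07,-.055,.055,.005)),k,o);draw(s,im,place(pf,sq(-.048,-.036,-.022,.022,.037)),k,o)
    draw(s,im,place(pu,sq(-.14,.14,-.115,.115,.07)),k,o);draw(s,im,place(pu,sq(.01,.085,-.057,.057,.084)),k,o)
    out.append(im)
cv2.imwrite("pics/ov.png",cv2.resize(np.vstack(out),None,fx=.7,fy=.7,interpolation=cv2.INTER_AREA))
E
```

```text
guess [ 0.53983062 -0.1569575   0.        ]
filter [ 0.53937186 -0.15044213 -0.15465521] 24.95339012145996
filter [ 0.53489436 -0.1502398  -0.14612839] 57.4052619934082
filter [ 0.53806597 -0.15037461 -0.15275273] 109.18912506103516
guess [0.61541493 0.21831817 0.07      ] [6353  609  160  121  127   99  132  124  213  607 5235]
unit [0.61570686 0.22041972 0.06356522] 72.16641235351562
```

View pics/ov.png

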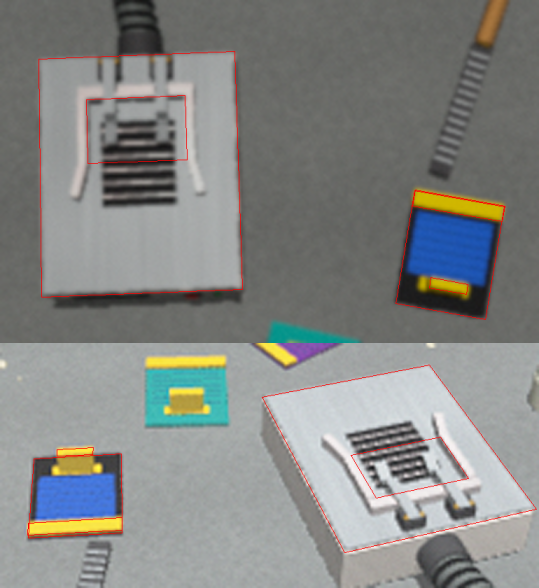

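Fitted poses:
- Filter: (0.538, -0.150), yaw -0.153.
- Box: (0.6157, 0.2204), yaw 0.064.
- Tab: about (0.4965, -0.144).

Now I move above the tab.

>>> {"name": "apply_moves", "arguments": {
  "delta_rot": [
    [0,0,0.0972],
    [0,0,0.0972],
    [0,0,0.0972],
    [0,0,0.0972],
    [0,0,0.0972],
    [0,0,0.0972],
    [0,0,0.0972],
    [0,0,0.0972],
    [0,0,0.0972],
    [0,0,0.0972],
    [0,0,0],
    [0,0,0]
  ],
  "travel": [
    [2.27,4.2,0],
    [2.27,4.2,0],
    [2.27,4.2,0],
    [2.27,4.2,0],
    [2.27,4.2,0],
    [2.27,4.2,0],
    [2.27,4.2,0],
    [2.27,4.2,0],
    [2.27,4.2,0],
    [2.27,4.2,0],
    [0,0,-5],
    [0,0,-5]
  ],
  "jaw": [0,0,0,0,0,0,0,0,0,0,0,0]
}}

```text
t: 1.6
ee_pos: [0.4971, -0.1432, 0.1116]
ee_rot: [2.382, 2.046, 0.001]
force: [1.0, -0.9, -0.7]
finger_gap: 0.999
grip_force: 0.0
```

>>> {"name": "apply_moves", "arguments": {
  "delta_rot": [
    [0,0,0],
    [0,0,0],
    [0,0,0],
    [0,0,0],
    [0,0,0],
    [0,0,0]
  ],
  "travel": [
    [0,0,-2.5],
    [0,0,-2.5],
    [0,0,-1.7],
    [0,0,-1],
    [0,0,-0.6],
    [0,0,0]
  ],
  "jaw": [0.3,0.4,0.4,0.4,0.4,0.4],
  "force": 40
}}

```text
t: 2.35
ee_pos: [0.4966, -0.144, 0.0295]
ee_rot: [2.385, 2.045, 0.0]
force: [0.3, 0.7, -0.7]
finger_gap: 0.597
grip_force: 0.0
```

```bash
python3 - <<'E'
from rig import arm
import cv2,numpy as np
s=arm.snapshot("scene");t=arm.snapshot("top")
a=cv2.resize(s["color"][150:275,165:290],(480,480),interpolation=cv2.INTER_CUBIC)
cv2.imwrite("pics/pre.png",a)
E
```

```text
(no output)
```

View pics/pre.png

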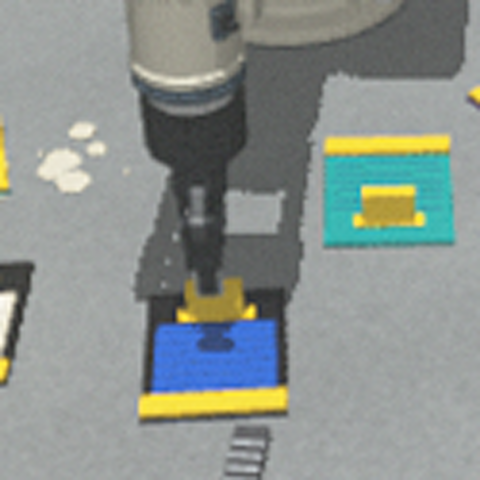

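The fingers straddle the tab (crop about (210,285)), the plate is undisturbed and the rasp is clear. Closing.

>>> {"name": "apply_moves", "arguments": {
  "delta_rot": [
    [0,0,0],
    [0,0,0],
    [0,0,0],
    [0,0,0],
    [0,0,0],
    [0,0,0],
    [0,0,0],
    [0,0,0]
  ],
  "travel": [
    [0,0,0],
    [0,0,0],
    [0,0,0],
    [0,0,0],
    [0,0,0],
    [0,0,0],
    [0,0,0],
    [0,0,0]
  ],
  "jaw": [0.6,0.7,0.8,0.9,1,1,1,1],
  "force": 60
}}

```text
t: 3.45
ee_pos: [0.4965, -0.1439, 0.0294]
ee_rot: [2.385, 2.045, 0.0]
force: [0.0, 0.9, -0.4]
finger_gap: 0.001
grip_force: 0.0
```

The fingers shut on nothing, so I look again.

```bash
python3 - <<'E'
from rig import arm
import cv2,numpy as np
from vis import *
s=arm.snapshot("scene");t=arm.snapshot("top");o=arm.get_obs();print(o["grip_force"],o["finger_gap"],o["ee_pos"])
p=o["ee_pos"]; print(project(s,p),project(t,p),"tab",project(s,place([.538,-.1504,-.153],np.array([[-.042,0,.026]]))))
rs=(190,205,255,275); 
print(fit([(s,rs,yellow(s,rs),1)],[.538,-.1504,-.153],FILT))
a=cv2.resize(s["color"][170:270,180:280],(560,560),interpolation=cv2.INTER_CUBIC)
cv2.imwrite("pics/g.png",a)
E
```

```text
0.0 0.0007419837817359709 [ 0.49644838 -0.14391401  0.02935439]
[[220.27449569 225.73490496]] [[347.05306716 221.44613166]] tab [[220.3378722  226.57665497]]
(array([ 0.53511706, -0.15006919, -0.14995239]), np.float64(67.8275146484375))
```

View pics/g.png

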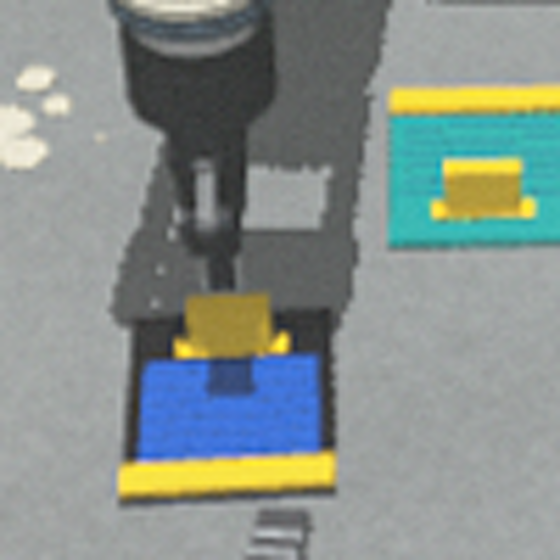

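```bash
python3 - <<'E'
from rig import arm
import pickle
from vis import *
d=pickle.load(open("snap0.pkl","rb")); o=arm.get_obs()
S=arm.snapshot("scene");T=arm.snapshot("top")
p0=np.array([.2693,-.5635,.2117]);p1=o["ee_pos"]
def mk(s,c,r,p):
    k=3.9; im=cv2.resize(s["color"][c[1]:c[1]+r,c[0]:c[0]+r],None,fx=k,fy=k,interpolation=cv2.INTER_CUBIC)
    for dz,col in((-.019,(0,0,255)),(0,(0,255,0)),(.054,(255,0,255))):
        q=(project(s,p+[0,0,dz])[0]+.5-c)*k; cv2.circle(im,tuple(int(round(v)) for v in q),3,col,-1)
    return im
im=np.hstack([mk(d["scene"],(5,70),100,p0),mk(S,(170,150),100,p1)])
print(project(T,p1)); c=(285,170); k=3.9
im2=mk(T,(297,171),100,p1)
im=np.hstack([im,im2]); cv2.imwrite("pics/cmp.png",cv2.resize(im,(798,266),interpolation=cv2.INTER_AREA))
E
```

```text
[[347.05306716 221.44613166]]
```

View pics/cmp.png

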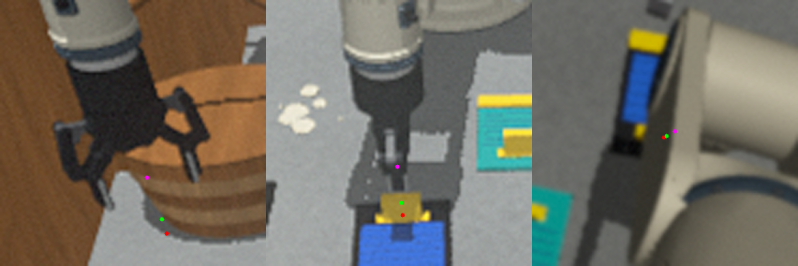

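```bash
python3 - <<'E'
import pickle
from vis import *
d=pickle.load(open("snap0.pkl","rb"))
p0=np.array([.2693,-.5635,.2117])
T,S=d["top"],d["scene"]
print(project(T,p0+np.array([[0,0,-.019],[0,0,0],[0,0,.054]])))
y=np.array([np.cos(-1.125),np.sin(-1.125),0])
c=np.array([460,240]);k=5
im=cv2.resize(T["color"][240:360,460:560],None,fx=k,fy=k,interpolation=cv2.INTER_CUBIC)
for dz,w,col in((0,0,(0,255,0)),(-.006,.0425,(0,0,255)),(-.006,-.0425,(0,0,255)),(.054,0,(255,0,255))):
    q=(project(T,p0+[0,0,dz]+w*y)[0]+.5-c)*k; cv2.circle(im,tuple(int(round(v)) for v in q),4,col,-1)
cv2.imwrite("pics/t0.png",im)
E
```

```text
[[529.27206762 312.5999218 ]
 [534.13260508 313.65229083]
 [549.04968429 316.8820308 ]]
```

View pics/t0.png

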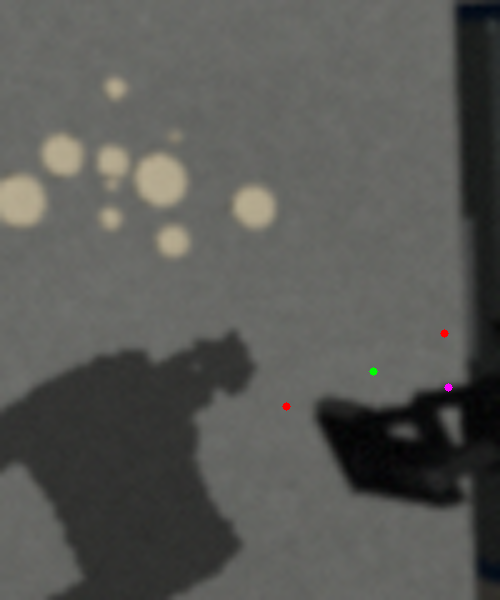

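The top view shows the finger displaced from the prediction as if the gripper were about 40 mm higher than reported. That fits the scene view, where the fingers end just above the tab top. So I open and feel downward in guarded steps.

>>> {"name": "apply_moves", "arguments": {
  "delta_rot": [
    [0,0,0],
    [0,0,0],
    [0,0,0],
    [0,0,0],
    [0,0,0],
    [0,0,0],
    [0,0,0],
    [0,0,0]
  ],
  "travel": [
    [0,0,0],
    [0,0,0],
    [0,0,0],
    [0,0,-0.3],
    [0,0,-0.3],
    [0,0,-0.3],
    [0,0,-0.3],
    [0,0,0]
  ],
  "jaw": [0.4,0.4,0.4,0.4,0.4,0.4,0.4,0.4]
}}

```text
t: 4.65
ee_pos: [0.4963, -0.1438, 0.0171]
ee_rot: [-2.384, -2.045, 0.0]
force: [-0.5, -0.1, 0.0]
finger_gap: 0.601
grip_force: 0.0
```

>>> {"name": "apply_moves", "arguments": {
  "delta_rot": [
    [0,0,0],
    [0,0,0],
    [0,0,0],
    [0,0,0]
  ],
  "travel": [
    [0,0,-0.3],
    [0,0,-0.3],
    [0,0,-0.2],
    [0,0,0]
  ],
  "jaw": [0.4,0.4,0.4,0.4]
}}

```text
t: 5.15
ee_pos: [0.4964, -0.1439, 0.0092]
ee_rot: [-2.385, -2.045, 0.0]
force: [0.7, -0.6, 0.7]
finger_gap: 0.602
grip_force: 0.0
```

>>> {"name": "apply_moves", "arguments": {
  "delta_rot": [
    [0,0,0],
    [0,0,0],
    [0,0,0],
    [0,0,0],
    [0,0,0]
  ],
  "travel": [
    [0,0,-0.2],
    [0,0,-0.2],
    [0,0,-0.2],
    [0,0,-0.2],
    [0,0,0]
  ],
  "jaw": [0.4,0.4,0.4,0.4,0.4]
}}

```text
t: 5.78
ee_pos: [0.4964, -0.1439, 0.0012]
ee_rot: [-2.385, -2.045, 0.0]
force: [0.2, 0.3, -0.2]
finger_gap: 0.603
grip_force: 0.0
```

>>> {"name": "apply_moves", "arguments": {
  "delta_rot": [
    [0,0,0],
    [0,0,0],
    [0,0,0],
    [0,0,0],
    [0,0,0]
  ],
  "travel": [
    [0,0,-0.2],
    [0,0,-0.2],
    [0,0,-0.2],
    [0,0,-0.1],
    [0,0,0]
  ],
  "jaw": [0.4,0.4,0.4,0.4,0.4]
}}

```text
t: 6.4
ee_pos: [0.4964, -0.1439, -0.0057]
ee_rot: [-2.385, -2.045, 0.0]
force: [-0.1, 0.7, 0.0]
finger_gap: 0.597
grip_force: 0.0
```

```bash
python3 - <<'E'
from rig import arm
import pickle
from vis import *
o=arm.get_obs();S=arm.snapshot("scene"); d=pickle.load(open("snap0.pkl","rb"))["scene"]
a=cv2.resize(S["color"][170:260,180:270],(540,540),interpolation=cv2.INTER_CUBIC); cv2.imwrite("pics/low.png",a)
m=cv2.absdiff(S["color"],d["color"]).max(2)[205:260,195:250]>40
for v in range(0,55,2): print(205+v,''.join('#' if x else '.' for x in m[v]))
E
```

```text
205 ...........###################.............######......
207 ...........###################.............#####.......
209 ..........############..######............######.......
211 ..........############..######............######.......
213 ........#######.#################################......
215 .......##########################################......
217 .......#######.######...#########################......
219 ......##########################################.......
221 .....###########################################.......
223 .....#######.###################################.......
225 .....###########################..##........###........
227 .....####..........##########...............###........
229 ......##...........##########....####.......##.........
231 ................###...#######....##....................
233 ....................############.......................
235 ....................############.......................
237 ......................########.........................
239 ......................########.........................
241 ......................########.........................
243 .......................................................
245 .......................................................
247 .......................................................
249 .......................................................
251 .......................................................
253 .......................................................
255 .......................................................
257 .......................................................
259 .......................................................
```

The difference mask shows the front finger now in front of the tab (u 215–224, down to v≈236). Closing gently here.

>>> {"name": "apply_moves", "arguments": {
  "delta_rot": [
    [0,0,0],
    [0,0,0],
    [0,0,0],
    [0,0,0],
    [0,0,0],
    [0,0,0]
  ],
  "travel": [
    [0,0,0],
    [0,0,0],
    [0,0,0],
    [0,0,0],
    [0,0,0],
    [0,0,0]
  ],
  "jaw": [0.6,0.7,0.8,0.9,0.9,0.9],
  "force": 30
}}

```text
t: 7.2
ee_pos: [0.4967, -0.144, -0.0055]
ee_rot: [2.385, 2.045, 0.0]
force: [0.8, -0.1, 2.8]
finger_gap: 0.135
grip_force: 31.0
```

It holds the tab: a gap of 0.135 is about 11.5 mm. Firming the grip and lifting a little.

>>> {"name": "apply_moves", "arguments": {
  "delta_rot": [
    [0,0,0],
    [0,0,0],
    [0,0,0],
    [0,0,0],
    [0,0,0],
    [0,0,0],
    [0,0,0],
    [0,0,0]
  ],
  "travel": [
    [0,0,0],
    [0,0,0],
    [0,0,0.3],
    [0,0,0.7],
    [0,0,1],
    [0,0,1],
    [0,0,0],
    [0,0,0]
  ],
  "jaw": [1,1,1,1,1,1,1,1],
  "force": 90
}}

```text
t: 8.2
ee_pos: [0.4964, -0.1439, 0.0245]
ee_rot: [2.385, 2.045, 0.0]
force: [0.4, -0.2, -3.9]
finger_gap: 0.119
grip_force: 88.0
```

```bash
python3 - <<'E'
from rig import arm
from vis import *
o=arm.get_obs();print(o["force"],o["ft_torque"],o["ee_pos"])
S=arm.snapshot("scene"); r=(190,195,255,270)
for z in (0,.01,.02,.03,.04): 
    print(z,*fit([(S,r,yellow(S,r),1)],[.538,-.1504,-.153],FILT[:1],z))
a=cv2.resize(S["color"][170:260,180:270],(540,540),interpolation=cv2.INTER_CUBIC); cv2.imwrite("pics/lift.png",a)
E
```

```text
[ 0.39544533 -0.21568354 -3.90479296] [ 0.02207027  0.11985846 -0.02226166] [ 0.49643924 -0.14390613  0.0244632 ]
0 [ 0.50291818 -0.14820536 -0.15684575] 63.216514587402344
0.01 [ 0.5130654  -0.14890714 -0.15069233] 64.14691162109375
0.02 [ 0.52345931 -0.14994066 -0.1452196 ] 65.63172912597656
0.03 [ 0.53405027 -0.14978059 -0.15455616] 67.74191284179688
0.04 [ 0.54424862 -0.151459   -0.13906495] 70.91552734375
```

View pics/lift.png

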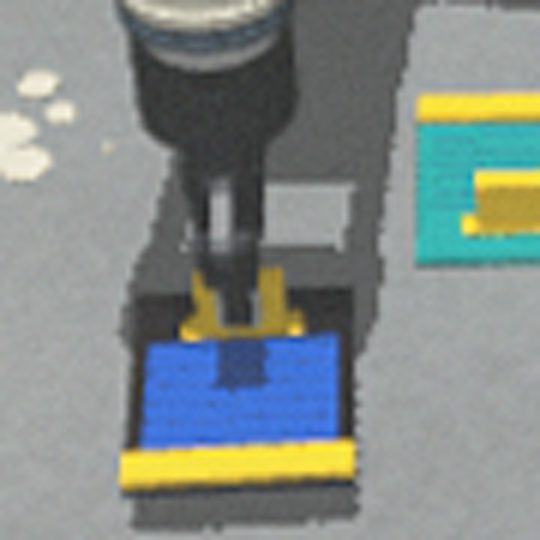

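Held level (weight about 3.9 N, so 0.4 kg), with the bar forward. The underside is at reported z + 5.5 mm. Lift higher and carry it to the front of the box.

>>> {"name": "apply_moves", "arguments": {
  "delta_rot": [
    [0,0,0],
    [0,0,0],
    [0,0,0],
    [0,0,0.0271],
    [0,0,0.0271],
    [0,0,0.0271],
    [0,0,0.0271],
    [0,0,0.0271],
    [0,0,0.0271],
    [0,0,0.0271],
    [0,0,0.0271],
    [0,0,0]
  ],
  "travel": [
    [0,0,2],
    [0,0,3],
    [0,0,3],
    [-0.2,2.5,0],
    [-0.4,4,0],
    [-0.6,5.5,0],
    [-0.6,5.7,0],
    [-0.6,5.7,0],
    [-0.6,5.5,0],
    [-0.5,4,0],
    [-0.35,2.5,0],
    [0,0,0]
  ],
  "jaw": [1,1,1,1,1,1,1,1,1,1,1,1]
}}

```text
t: 9.75
ee_pos: [0.4575, 0.2115, 0.104]
ee_rot: [-2.146, -2.294, 0.0]
force: [-0.2, -0.2, -3.5]
finger_gap: 0.121
grip_force: 88.3
```

```bash
cat > look.py <<'E'
from rig import arm
from vis import *
import sys
def run(z,p0,tag):
    o=arm.get_obs();rv=o["ee_rot"]; ang=2*np.arctan2(rv[1],rv[0])-np.pi/2
    print("ee",o["ee_pos"],"yaw",(ang+np.pi/2)%np.pi-np.pi/2,"F",o["force"].round(1),"gap",o["finger_gap"],"t",o["t"])
    pu=np.array([.6157,.2204,.0636])
    for n in("top","scene"):
        s=arm.snapshot(n); q=project(s,place(p0,FILT[0],z)); lo=q.min(0)-12;hi=q.max(0)+12
        r=[int(v) for v in(*lo,*hi)]; m=yellow(s,r); pf,e=fit([(s,r,m,1)],p0,FILT[:1],z)
        c,sn=np.cos(pu[2]),np.sin(pu[2]); dx=pf[:2]-pu[:2]
        b=np.array([c*dx[0]+sn*dx[1],-sn*dx[0]+c*dx[1]]); yw=pf[2]-pu[2]
        print(n,"world",pf.round(4),"box frame",b.round(4),"yaw",yw.round(4),"front",(b+.07*np.array([np.cos(yw),np.sin(yw)])).round(4),"err",round(e,1),"mask",m.sum().round(0))
        cv2.imwrite(f"pics/{tag}_{n}.png",s["color"])
E
python3 -c "
from look import *
run(.11,[.501,.2131,.064],'a')"
```

```text
ee [0.45748259 0.21153153 0.10401317] yaw 0.06646458893291118 F [-0.2 -0.2 -3.5] gap 0.12093859677644277 t 9.75
top world [0.5019 0.215  0.0267] box frame [-0.114   0.0018] yaw -0.0369 front [-0.044  -0.0008] err 125.5 mask 280.0
scene world [0.4954 0.2144 0.0719] box frame [-0.1204  0.0017] yaw 0.0083 front [-0.0504  0.0023] err 34.8 mask 200.0
```

```bash
sed -i 's/m=yellow(s,r); pf/m=yellow(s,r)*(cv2.dilate(render(s,p0,FILT[:1],r,z),np.ones((7,7)))>.3); pf/' look.py
python3 - <<'E'
from look import *
p=[.4985,.2145,.066]
run(.11,p,'b')
s=arm.snapshot("top"); q=project(s,place(p,FILT[0],.11)); print(q.round(0).tolist())
r=[int(v) for v in(*(q.min(0)-8),*(q.max(0)+8))]; print(r)
for row in yellow(s,r): print(''.join(' .:*#'[int(v*4)] for v in row))
E
```

```text
ee [0.45752935 0.20973273 0.10395876] yaw 0.06421143641819604 F [ 0.2  0.3 -3.5] gap 0.12137333239617137 t 9.85
top world [0.5006 0.2097 0.064 ] box frame [-0.1155 -0.0033] yaw 0.0004 front [-0.0455 -0.0033] err 118.9 mask 208.0
scene world [0.4953 0.2132 0.0725] box frame [-0.1206  0.0005] yaw 0.0089 front [-0.0506  0.0011] err 30.7 mask 191.0
[[239.0, 195.0], [239.0, 195.0], [199.0, 197.0], [198.0, 196.0], [239.0, 188.0], [239.0, 188.0], [199.0, 190.0], [198.0, 189.0]]
[189, 179, 247, 204]
                                                          
                                                          
                                                          
                                                          
                                                          
                                                          
                                                          
                                                          
                                ......:::::::::::..       
                                :#################*.      
                               .*##################.      
                                :##################.      
                                .*#################.      
                                 :#################.      
                                 .*################.      
                                  :###############*.      
                                   ::::::::.::::...
```

Scene and top agree within a couple of mm: it is centred to ±1 mm, yaw is about 0, and the leading edge is 45 mm before the box centre, ahead of the flare. Lowering to the seat, guarded.

>>> {"name": "apply_moves", "arguments": {
  "delta_rot": [
    [0,0,0],
    [0,0,0],
    [0,0,0],
    [0,0,0],
    [0,0,0],
    [0,0,0],
    [0,0,0]
  ],
  "travel": [
    [0,0,-1],
    [0,0,-1],
    [0,0,-0.8],
    [0,0,-0.4],
    [0,0,-0.2],
    [0,0,-0.1],
    [0,0,0]
  ],
  "jaw": [1,1,1,1,1,1,1]
}}

```text
t: 10.88
ee_pos: [0.4581, 0.2102, 0.0695]
ee_rot: [2.149, 2.291, 0.0]
force: [-0.2, -0.2, -3.7]
finger_gap: 0.118
grip_force: 88.2
```

>>> {"name": "apply_moves", "arguments": {
  "delta_rot": [
    [0,0,0],
    [0,0,0],
    [0,0,0],
    [0,0,0]
  ],
  "travel": [
    [0,0,-0.1],
    [0,0,-0.1],
    [0,0,-0.1],
    [0,0,0]
  ],
  "jaw": [1,1,1,1]
}}

```text
t: 11.38
ee_pos: [0.4579, 0.21, 0.0663]
ee_rot: [-2.149, -2.291, 0.0]
force: [-0.9, 0.2, -2.9]
finger_gap: 0.119
grip_force: 88.2
```

>>> {"name": "apply_moves", "arguments": {
  "delta_rot": [
    [0,0,0],
    [0,0,0],
    [0,0,0]
  ],
  "travel": [
    [0,0,-0.05],
    [0,0,-0.05],
    [0,0,0]
  ],
  "jaw": [1,1,1]
}}

```text
t: 11.75
ee_pos: [0.4579, 0.2101, 0.0653]
ee_rot: [-2.149, -2.291, 0.0]
force: [-0.2, -0.3, -3.7]
finger_gap: 0.117
grip_force: 88.2
```

>>> {"name": "apply_moves", "arguments": {
  "delta_rot": [
    [0,0,0],
    [0,0,0],
    [0,0,0]
  ],
  "travel": [
    [0,0,-0.05],
    [0,0,-0.05],
    [0,0,0]
  ],
  "jaw": [1,1,1]
}}

```text
t: 12.12
ee_pos: [0.458, 0.2101, 0.0647]
ee_rot: [2.149, 2.291, 0.0]
force: [-2.4, -0.5, 3.8]
finger_gap: 0.119
grip_force: 89.1
```

>>> {"name": "apply_moves", "arguments": {
  "delta_rot": [
    [0,0,0],
    [0,0,0],
    [0,0,0]
  ],
  "travel": [
    [0,0,-0.05],
    [0,0,-0.05],
    [0,0,0]
  ],
  "jaw": [1,1,1]
}}

```text
t: 12.5
ee_pos: [0.4579, 0.2101, 0.0646]
ee_rot: [2.149, 2.291, 0.0]
force: [-7.1, -2.7, 17.2]
finger_gap: 0.121
grip_force: 91.4
```

Seat contact is at reported z≈0.0648, and the hold is stiff at about 13 N/mm. I relax the press, then slide forward in small steps.

>>> {"name": "apply_moves", "arguments": {
  "delta_rot": [
    [0,0,0],
    [0,0,0],
    [0,0,0]
  ],
  "travel": [
    [0,0,0.08],
    [0,0,0.04],
    [0,0,0]
  ],
  "jaw": [1,1,1]
}}

```text
t: 12.88
ee_pos: [0.458, 0.2101, 0.0647]
ee_rot: [-2.149, -2.291, -0.0]
force: [-2.5, -0.4, 5.1]
finger_gap: 0.12
grip_force: 89.6
```

>>> {"name": "apply_moves", "arguments": {
  "delta_rot": [
    [0,0,0],
    [0,0,0],
    [0,0,0],
    [0,0,0],
    [0,0,0],
    [0,0,0],
    [0,0,0]
  ],
  "travel": [
    [0.4,0.025,0],
    [0.4,0.025,0],
    [0.4,0.025,0],
    [0.4,0.025,0],
    [0.4,0.026,0],
    [0.4,0.026,0],
    [0,0,0]
  ],
  "jaw": [1,1,1,1,1,1,1]
}}

```text
t: 13.75
ee_pos: [0.4794, 0.2111, 0.0646]
ee_rot: [-2.148, -2.289, 0.007]
force: [-13.2, -1.0, 16.3]
finger_gap: 0.121
grip_force: 91.2
```

>>> {"name": "apply_moves", "arguments": {
  "delta_rot": [
    [0,0,0],
    [0,0,0],
    [0,0,0]
  ],
  "travel": [
    [0,0,0.08],
    [0,0,0.04],
    [0,0,0]
  ],
  "jaw": [1,1,1]
}}

```text
t: 14.12
ee_pos: [0.4822, 0.2116, 0.0655]
ee_rot: [2.149, 2.291, 0.0]
force: [-0.1, -0.2, -2.5]
finger_gap: 0.119
grip_force: 88.3
```

```bash
python3 -c "
from look import *
run(.07,[.5225,.2148,.064],'c')
print(arm.get_obs()['ft_torque'])"
```

```text
ee [0.4821627  0.21160421 0.06553438] yaw 0.06374958938739228 F [-0.1 -0.2 -2.5] gap 0.11909115533562481 t 14.125
top world [0.5261 0.2139 0.0405] box frame [-0.0898 -0.0008] yaw -0.0231 front [-0.0198 -0.0024] err 118.9 mask 182.0
scene world [0.5181 0.2164 0.0687] box frame [-0.0977  0.0022] yaw 0.0051 front [-0.0277  0.0025] err 28.7 mask 194.0
[-0.06793779  0.1015678   0.0030262 ]
```

Nearly weightless contact now (−2.5 of −3.8 N), so the earlier drag was only friction. I continue the slide at this height.

>>> {"name": "apply_moves", "arguments": {
  "delta_rot": [
    [0,0,0],
    [0,0,0],
    [0,0,0],
    [0,0,0],
    [0,0,0],
    [0,0,0]
  ],
  "travel": [
    [0.5,0.032,0],
    [0.5,0.032,0],
    [0.5,0.032,0],
    [0.5,0.032,0],
    [0.5,0.032,0],
    [0,0,0]
  ],
  "jaw": [1,1,1,1,1,1]
}}

```text
t: 14.98
ee_pos: [0.5074, 0.2133, 0.0658]
ee_rot: [2.15, 2.291, 0.0]
force: [0.1, -0.6, -3.2]
finger_gap: 0.121
grip_force: 88.3
```

>>> {"name": "apply_moves", "arguments": {
  "delta_rot": [
    [0,0,0],
    [0,0,0],
    [0,0,0],
    [0,0,0],
    [0,0,0]
  ],
  "travel": [
    [0.25,0.016,0],
    [0.25,0.016,0],
    [0.25,0.016,0],
    [0.25,0.016,0],
    [0,0,0]
  ],
  "jaw": [1,1,1,1,1]
}}

```text
t: 15.6
ee_pos: [0.5172, 0.2139, 0.0658]
ee_rot: [2.149, 2.291, 0.0]
force: [-0.0, -0.4, -3.0]
finger_gap: 0.12
grip_force: 88.3
```

>>> {"name": "apply_moves", "arguments": {
  "delta_rot": [
    [0,0,0],
    [0,0,0],
    [0,0,0],
    [0,0,0],
    [0,0,0]
  ],
  "travel": [
    [0.25,0.016,0],
    [0.25,0.016,0],
    [0.25,0.016,0],
    [0.25,0.016,0],
    [0,0,0]
  ],
  "jaw": [1,1,1,1,1]
}}

```text
t: 16.23
ee_pos: [0.5273, 0.2145, 0.0658]
ee_rot: [2.149, 2.291, 0.0]
force: [0.7, -0.1, -3.5]
finger_gap: 0.119
grip_force: 88.3
```

```bash
python3 -c "
from look import *
run(.07,[.568,.2174,.064],'d')
print(arm.get_obs()['ft_torque'])
for n,r in(('top',(165,105,295,235)),('scene',(290,180,420,280))):
    s=cv2.imread(f'pics/d_{n}.png')[r[1]:r[3],r[0]:r[2]]; cv2.imwrite(f'pics/dd_{n}.png',cv2.resize(s,(520,int(520*s.shape[0]/s.shape[1])),interpolation=cv2.INTER_CUBIC))
a=cv2.imread('pics/dd_top.png')[:400];b=cv2.imread('pics/dd_scene.png'); cv2.imwrite('pics/dd.png',cv2.resize(np.hstack([a,b]),(800,308)))
"
```

```text
ee [0.52726201 0.21451791 0.06581144] yaw 0.06375488843614585 F [ 0.7 -0.1 -3.5] gap 0.11894145951329078 t 16.225
top world [0.5718 0.2172 0.0347] box frame [-0.044  -0.0004] yaw -0.0289 front [ 0.026  -0.0024] err 132.6 mask 167.0
scene world [0.5637 0.2206 0.0622] box frame [-0.0519  0.0036] yaw -0.0014 front [0.0181 0.0035] err 31.9 mask 205.0
[-0.03558482  0.20078393 -0.05458717]
```

View pics/dd.png

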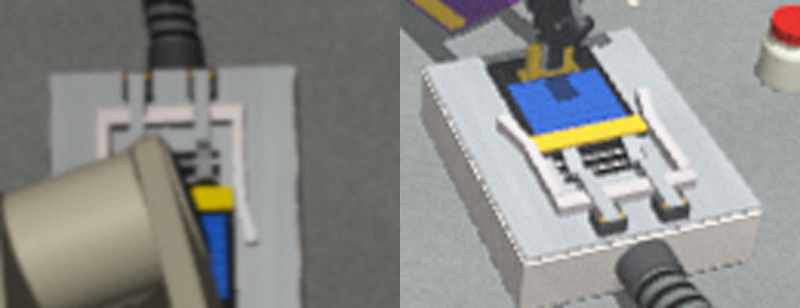

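The bar lies squarely between the guides, with clearance on both sides (scene crop bar 538–648), and there is no side force. The clips are just ahead. Pushing on in short steps while watching the force.

>>> {"name": "apply_moves", "arguments": {
  "delta_rot": [
    [0,0,0],
    [0,0,0],
    [0,0,0],
    [0,0,0],
    [0,0,0]
  ],
  "travel": [
    [0.2,0.013,0],
    [0.2,0.013,0],
    [0.2,0.013,0],
    [0.2,0.013,0],
    [0,0,0]
  ],
  "jaw": [1,1,1,1,1]
}}

```text
t: 16.95
ee_pos: [0.5352, 0.215, 0.0658]
ee_rot: [2.15, 2.291, 0.0]
force: [-0.6, -0.4, -2.9]
finger_gap: 0.12
grip_force: 88.3
```

>>> {"name": "apply_moves", "arguments": {
  "delta_rot": [
    [0,0,0],
    [0,0,0],
    [0,0,0],
    [0,0,0]
  ],
  "travel": [
    [0.15,0.01,0],
    [0.15,0.01,0],
    [0.15,0.01,0],
    [0,0,0]
  ],
  "jaw": [1,1,1,1]
}}

```text
t: 17.45
ee_pos: [0.5396, 0.2153, 0.0658]
ee_rot: [2.15, 2.291, 0.0]
force: [-0.6, 1.0, -3.4]
finger_gap: 0.119
grip_force: 88.3
```

>>> {"name": "apply_moves", "arguments": {
  "delta_rot": [
    [0,0,0],
    [0,0,0],
    [0,0,0],
    [0,0,0]
  ],
  "travel": [
    [0.15,0.01,0],
    [0.15,0.01,0],
    [0.15,0.01,0],
    [0,0,0]
  ],
  "jaw": [1,1,1,1]
}}

```text
t: 17.95
ee_pos: [0.5439, 0.2155, 0.0656]
ee_rot: [-2.149, -2.291, 0.001]
force: [-1.0, -0.1, -4.9]
finger_gap: 0.118
grip_force: 88.2
```

>>> {"name": "apply_moves", "arguments": {
  "delta_rot": [
    [0,0,0],
    [0,0,0],
    [0,0,0],
    [0,0,0]
  ],
  "travel": [
    [0.15,0.01,0],
    [0.15,0.01,0],
    [0.15,0.01,0],
    [0,0,0]
  ],
  "jaw": [1,1,1,1]
}}

```text
t: 18.45
ee_pos: [0.5466, 0.2155, 0.0653]
ee_rot: [-2.148, -2.29, 0.005]
force: [-6.5, -1.0, -1.5]
finger_gap: 0.121
grip_force: 88.6
```

>>> {"name": "apply_moves", "arguments": {
  "delta_rot": [
    [0,0,0],
    [0,0,0],
    [0,0,0],
    [0,0,0]
  ],
  "travel": [
    [0.15,0.01,0],
    [0.15,0.01,0],
    [0.15,0.01,0],
    [0,0,0]
  ],
  "jaw": [1,1,1,1]
}}

```text
t: 18.95
ee_pos: [0.5504, 0.2157, 0.0652]
ee_rot: [-2.148, -2.289, 0.007]
force: [-9.8, -1.1, 0.4]
finger_gap: 0.121
grip_force: 88.8
```

>>> {"name": "apply_moves", "arguments": {
  "delta_rot": [
    [0,0,0],
    [0,0,0],
    [0,0,0],
    [0,0,0]
  ],
  "travel": [
    [0.15,0.01,0],
    [0.15,0.01,0],
    [0.15,0.01,0],
    [0,0,0]
  ],
  "jaw": [1,1,1,1]
}}

```text
t: 19.45
ee_pos: [0.5541, 0.2158, 0.0651]
ee_rot: [-2.147, -2.288, 0.009]
force: [-11.9, -0.7, 2.0]
finger_gap: 0.119
grip_force: 89.1
```

>>> {"name": "apply_moves", "arguments": {
  "delta_rot": [
    [0,0,0],
    [0,0,0],
    [0,0,0],
    [0,0,0]
  ],
  "travel": [
    [0.15,0.01,0],
    [0.15,0.01,0],
    [0.15,0.01,0],
    [0,0,0]
  ],
  "jaw": [1,1,1,1]
}}

```text
t: 19.95
ee_pos: [0.5576, 0.2159, 0.065]
ee_rot: [-2.146, -2.288, 0.011]
force: [-16.6, -1.1, 4.2]
finger_gap: 0.118
grip_force: 89.5
```

>>> {"name": "apply_moves", "arguments": {
  "delta_rot": [
    [0,0,0],
    [0,0,0],
    [0,0,0],
    [0,0,0]
  ],
  "travel": [
    [0.15,0.01,0],
    [0.15,0.01,0],
    [0.15,0.01,0],
    [0,0,0]
  ],
  "jaw": [1,1,1,1]
}}

```text
t: 20.45
ee_pos: [0.5599, 0.2159, 0.0647]
ee_rot: [-2.145, -2.286, 0.017]
force: [-23.9, -1.5, 9.9]
finger_gap: 0.117
grip_force: 90.4
```

>>> {"name": "apply_moves", "arguments": {
  "delta_rot": [
    [0,0,0],
    [0,0,0],
    [0,0,0],
    [0,0,0]
  ],
  "travel": [
    [0.15,0.01,0],
    [0.15,0.01,0],
    [0.15,0.01,0],
    [0,0,0]
  ],
  "jaw": [1,1,1,1]
}}

```text
t: 20.95
ee_pos: [0.5686, 0.2169, 0.0652]
ee_rot: [-2.148, -2.289, 0.006]
force: [-8.7, -0.0, 0.4]
finger_gap: 0.12
grip_force: 88.9
```

The bar has passed under the noses: the push peaked near 24 N and fell to about 9 N as the clips ride. Continuing.

>>> {"name": "apply_moves", "arguments": {
  "delta_rot": [
    [0,0,0],
    [0,0,0],
    [0,0,0],
    [0,0,0]
  ],
  "travel": [
    [0.13,0.008,0],
    [0.13,0.008,0],
    [0.13,0.008,0],
    [0,0,0]
  ],
  "jaw": [1,1,1,1]
}}

```text
t: 21.45
ee_pos: [0.5725, 0.2171, 0.0652]
ee_rot: [-2.148, -2.289, 0.006]
force: [-8.3, -0.1, -1.0]
finger_gap: 0.121
grip_force: 88.9
```

>>> {"name": "apply_moves", "arguments": {
  "delta_rot": [
    [0,0,0],
    [0,0,0],
    [0,0,0],
    [0,0,0]
  ],
  "travel": [
    [0.13,0.008,0],
    [0.13,0.008,0],
    [0.13,0.008,0],
    [0,0,0]
  ],
  "jaw": [1,1,1,1]
}}

```text
t: 21.95
ee_pos: [0.5765, 0.2174, 0.0652]
ee_rot: [-2.148, -2.289, 0.006]
force: [-8.2, 0.1, -1.3]
finger_gap: 0.117
grip_force: 88.9
```

>>> {"name": "apply_moves", "arguments": {
  "delta_rot": [
    [0,0,0],
    [0,0,0],
    [0,0,0],
    [0,0,0]
  ],
  "travel": [
    [0.1,0.006,0],
    [0.1,0.006,0],
    [0.1,0.006,0],
    [0,0,0]
  ],
  "jaw": [1,1,1,1]
}}

```text
t: 22.45
ee_pos: [0.5794, 0.2176, 0.0652]
ee_rot: [-2.148, -2.289, 0.006]
force: [-8.6, -0.3, -1.0]
finger_gap: 0.118
grip_force: 88.8
```

>>> {"name": "apply_moves", "arguments": {
  "delta_rot": [
    [0,0,0],
    [0,0,0],
    [0,0,0],
    [0,0,0]
  ],
  "travel": [
    [0.07,0.004,0],
    [0.07,0.004,0],
    [0.07,0.005,0],
    [0,0,0]
  ],
  "jaw": [1,1,1,1]
}}

```text
t: 22.95
ee_pos: [0.5828, 0.2179, 0.0654]
ee_rot: [-2.149, -2.29, 0.003]
force: [-1.5, 0.1, -5.1]
finger_gap: 0.119
grip_force: 88.4
```

>>> {"name": "apply_moves", "arguments": {
  "delta_rot": [
    [0,0,0],
    [0,0,0],
    [0,0,0],
    [0,0,0]
  ],
  "travel": [
    [0.07,0.004,0],
    [0.07,0.004,0],
    [0.07,0.005,0],
    [0,0,0]
  ],
  "jaw": [1,1,1,1]
}}

```text
t: 23.45
ee_pos: [0.5851, 0.2181, 0.0655]
ee_rot: [-2.149, -2.29, 0.002]
force: [-5.0, -0.8, -4.3]
finger_gap: 0.119
grip_force: 88.6
```

>>> {"name": "apply_moves", "arguments": {
  "delta_rot": [
    [0,0,0],
    [0,0,0],
    [0,0,0]
  ],
  "travel": [
    [0.05,0.003,0],
    [0.05,0.003,0],
    [0,0,0]
  ],
  "jaw": [1,1,1]
}}

```text
t: 23.82
ee_pos: [0.5868, 0.2183, 0.0656]
ee_rot: [-2.149, -2.291, 0.001]
force: [-4.0, -0.2, -5.9]
finger_gap: 0.117
grip_force: 88.4
```

The clips snapped: the push dropped to 1.5 N near ee x≈0.5825. Creeping to the stop.

>>> {"name": "apply_moves", "arguments": {
  "delta_rot": [
    [0,0,0],
    [0,0,0],
    [0,0,0]
  ],
  "travel": [
    [0.04,0.003,0],
    [0.04,0.003,0],
    [0,0,0]
  ],
  "jaw": [1,1,1]
}}

```text
t: 24.2
ee_pos: [0.5879, 0.2185, 0.0657]
ee_rot: [2.149, 2.291, 0.0]
force: [-2.6, -0.9, -7.4]
finger_gap: 0.119
grip_force: 88.3
```

>>> {"name": "apply_moves", "arguments": {
  "delta_rot": [
    [0,0,0],
    [0,0,0],
    [0,0,0]
  ],
  "travel": [
    [0.04,0.003,0],
    [0.04,0.003,0],
    [0,0,0]
  ],
  "jaw": [1,1,1]
}}

```text
t: 24.58
ee_pos: [0.5886, 0.2185, 0.0657]
ee_rot: [2.149, 2.291, 0.0]
force: [-2.8, -0.2, -7.6]
finger_gap: 0.118
grip_force: 88.2
```

>>> {"name": "apply_moves", "arguments": {
  "delta_rot": [
    [0,0,0],
    [0,0,0],
    [0,0,0]
  ],
  "travel": [
    [0.04,0.003,0],
    [0.04,0.003,0],
    [0,0,0]
  ],
  "jaw": [1,1,1]
}}

```text
t: 24.95
ee_pos: [0.5894, 0.2186, 0.0658]
ee_rot: [-2.149, -2.291, 0.0]
force: [-3.4, -0.4, -7.5]
finger_gap: 0.119
grip_force: 88.4
```

>>> {"name": "apply_moves", "arguments": {
  "delta_rot": [
    [0,0,0],
    [0,0,0],
    [0,0,0]
  ],
  "travel": [
    [0.04,0.003,0],
    [0.04,0.003,0],
    [0,0,0]
  ],
  "jaw": [1,1,1]
}}

```text
t: 25.32
ee_pos: [0.5893, 0.2186, 0.0656]
ee_rot: [-2.149, -2.29, 0.002]
force: [-6.7, -0.3, -5.1]
finger_gap: 0.124
grip_force: 88.7
```

>>> {"name": "apply_moves", "arguments": {
  "delta_rot": [
    [0,0,0],
    [0,0,0],
    [0,0,0]
  ],
  "travel": [
    [0.04,0.003,0],
    [0.04,0.003,0],
    [0,0,0]
  ],
  "jaw": [1,1,1]
}}

```text
t: 25.7
ee_pos: [0.5892, 0.2186, 0.0655]
ee_rot: [-2.148, -2.289, 0.004]
force: [-9.6, -0.0, -2.9]
finger_gap: 0.12
grip_force: 89.0
```

```bash
python3 -c "
from look import *
run(.07,[.63,.2210,.064],'e')"
```

```text
ee [0.58924261 0.21861038 0.06552331] yaw 0.06365657772147681 F [-9.6 -0.  -2.9] gap 0.11996325448361629 t 25.7
top world [0.6314 0.2196 0.0758] box frame [ 0.0156 -0.0018] yaw 0.0122 front [ 0.0856 -0.001 ] err 173.6 mask 118.0
scene world [0.623  0.2224 0.0962] box frame [0.0074 0.0015] yaw 0.0326 front [0.0773 0.0038] err 123.9 mask 127.0
```

Solid stop: the push rises to 9.6 N with no travel, and the top camera puts the leading edge at +85.6 mm. Ease off a little and open.

>>> {"name": "apply_moves", "arguments": {
  "delta_rot": [
    [0,0,0],
    [0,0,0],
    [0,0,0],
    [0,0,0],
    [0,0,0],
    [0,0,0],
    [0,0,0]
  ],
  "travel": [
    [-0.06,-0.004,-0.03],
    [-0.04,-0.002,0],
    [0,0,0],
    [0,0,0],
    [0,0,0],
    [0,0,0],
    [0,0,0]
  ],
  "jaw": [1,1,0.8,0.7,0.6,0.5,0.5]
}}

```text
t: 26.68
ee_pos: [0.5902, 0.2187, 0.0656]
ee_rot: [2.149, 2.291, 0.001]
force: [-0.6, 0.3, -0.1]
finger_gap: 0.497
grip_force: 0.0
```

>>> {"name": "apply_moves", "arguments": {
  "delta_rot": [
    [0,0,0],
    [0,0,0],
    [0,0,0],
    [0,0,0],
    [0,0,0],
    [0,0,0],
    [0,0,0],
    [0,0,0],
    [0,0,0],
    [0,0,0],
    [0,0,0],
    [0,0,0]
  ],
  "travel": [
    [0,0,0.5],
    [0,0,1],
    [0,0,2],
    [0,0,3],
    [0,0,4],
    [0,0,4],
    [-1,-4,1],
    [-2,-6,0],
    [-2,-6,0],
    [-2,-6,0],
    [-2,-6,0],
    [0,0,0]
  ],
  "jaw": [0.5,0.5,0.5,0.5,0.5,0.5,0.5,0.5,0.5,0.5,0.5,0.5]
}}

```text
t: 28.18
ee_pos: [0.4998, -0.0619, 0.2221]
ee_rot: [2.154, 2.285, 0.0]
force: [-0.5, -0.2, -0.7]
finger_gap: 0.497
grip_force: 0.0
```

```bash
python3 -c "
from look import *
run(.07,[.631,.2214,.064],'f')
a=cv2.imread('pics/f_top.png')[110:235,165:280];b=cv2.imread('pics/f_scene.png')[185:280,295:415]
a=cv2.resize(a,None,fx=3.3,fy=3.3,interpolation=cv2.INTER_CUBIC);b=cv2.resize(b,(412,a.shape[0]*1),interpolation=cv2.INTER_CUBIC)
cv2.imwrite('pics/fin.png',np.hstack([a,b]))
"
```

```text
ee [ 0.49981081 -0.06194821  0.22207922] yaw 0.059049378701600874 F [-0.5 -0.2 -0.7] gap 0.49748723950906965 t 28.175
top world [0.632  0.2227 0.0541] box frame [0.0164 0.0012] yaw -0.0095 front [0.0864 0.0006] err 65.6 mask 219.0
scene world [0.6227 0.2228 0.0929] box frame [0.0071 0.0019] yaw 0.0293 front [0.0771 0.004 ] err 124.3 mask 126.0
```

View pics/fin.png

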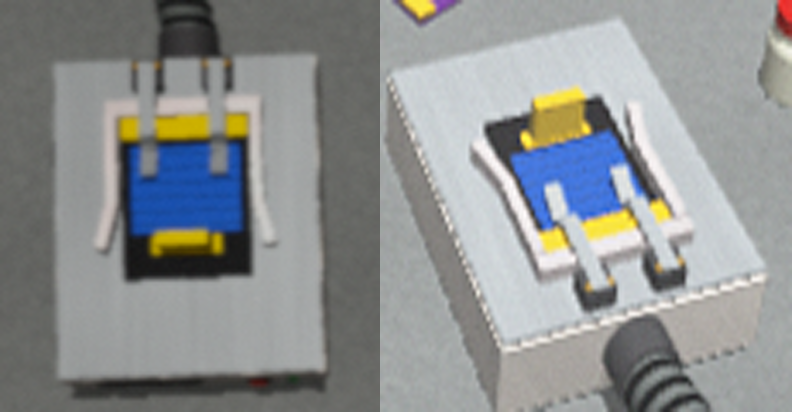

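The filter sits between the guides with the bar flush against the stop (top crop (185,127)), and both clips are down over the bar onto the blue face (crop (148,165) and (218,165)). The gripper is clear, so I hand it in.

```bash
python3 -c "
from rig import arm
print(arm.hand_in())"
```

```text
the job is handed in; nothing more can be done
None
```

The clean blue filter is slid home against the stop with both clips snapped down behind its yellow bar, the gripper is clear of it, and the job is handed in; no verdict came back.

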